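# Load a relay into a test adapter and present the adapter

### The arm

A 6-joint arm with a two-finger parallel gripper is mounted at the origin on a cart in front of the work surface, level with it; the furniture and walls round the work are solid. World frame = base frame: x ahead of the robot, y to its left, z up, the work surface at z = 0. Lengths are in m, angles in rad, forces in N, time in s.
With the tool pointing down it reaches from about 0.3 to 0.775 m from the base axis. Payload 14.6 kg.
Tool frame: the origin (TCP) lies on the mounting face of the last link; the fingertips stand 199 mm ahead of it and the grasp point (between the pads) lies 180 mm ahead of it; z points along the fingers, y is the line along which they close (so a half turn about z gives the same grasp; the last joint's range is limited). The gripper opens to 94 mm and grips with 3 to 60 N. Pads are 16 mm wide; open, the fingers measure 119 mm over their backs; the gripper's body (75 mm by 177 mm) begins 78 mm behind the grasp point.
Start: joints at [-1.408, 0.3, 1.521, -0, 1.321, -0.067], TCP at [0.125, -0.536, 0.405] pointing down, gripper open.
Joint ranges: [-3.03, 3.03], [-0.79, 2.21], [0.23, 2.52], [-1.04, 4.18], [0, 3.07], [-2.55, 2.55]. Speed limits (rad/s): [2.22, 2.22, 2.57, 3.14, 3.14, 3.14].

### API

Orientations are given as [roll, pitch, yaw] about the fixed x, y, z axes, in that order (R = Rz(yaw) Ry(pitch) Rx(roll)).
In Python, from station import telemetry, cams, workorder, finder gives the robot as it stands.
- The arm moves only by the tool jog_arm, never from a script. Its argument "rows" is a list of rows, each an object with "gripper": the finger opening in m, from 0 to 0.094; "slide": the shift along the tool's x, y, z in m, a list of three; "spin": the turn about the tool's z in rad. In form: [{"gripper": gripper, "slide": [tx, ty, tz], "spin": spin}, ...]. A call has 1 to 8 rows; each row is the pose to reach, as a shift and turn from the pose commanded when the call began, along the tool's axes at that moment; what a row does not reach only later rows make up. A row lasts 1/10 s, in which the tool goes at most 50 mm and 8.59 degrees, less where a joint would pass 70% of its speed; a pose out of reach is approached as far as the arm can. A call with a gripper value outside its range is refused whole. The fingers move at their own pace and stop on an object; "squeeze" is the grip in N (left out, the last holds). Time passes only in rows, so rows that repeat a pose let the fingers close. It gives the time, the measured TCP pose, the force, the opening and the grip force at its end, in the units of the state.
- telemetry.get_obs(): the state, without advancing time (a new reading comes with each control period).
- cams.camera(name): name is "side" or "top" or "wrist"; returns (picture, depth): 420x560x3 uint8, red, green, blue; 420x560 float32, m along the optical axis (not along the pixel's ray), 0 where there is no reading.
- cams.camera_info(name): a dict with "camera_matrix" (3x3 intrinsics, pixels), "R" (3x3) and "t" (3): a world point X has camera coordinates R X + t; the wrist camera has in their place "tool_from_camera" (4x4, takes a point from camera to tool coordinates, whose origin is the TCP and whose axes are the flange's). Camera axes: x right, y down, z forward; pixel columns grow to the right and rows downward; lengths in m; the calibration is good to about 2 mm. A picture is of the moment at which its call begins: read the wrist's pose just before it. camera_info takes no time and is no camera call.
- workorder.hand_in(): hands the job in; it is judged then, once.
Trained networks look in the newest picture that a camera, given by its name, has taken for a name from the list of things; names that differ only in an ending like _2 or _b are one class to them, and where a whole thing is asked for, a point or a joint stands for the part that bears it (a point fixed in the world has none). Each returns a list of dicts, best first, with "confidence" (0 to 1); they miss things now and then, are a little off and sometimes report something else, mostly with a low value. They report only what shows in the picture. A call takes as long as a camera call. They do not tell look-alikes from the thing itself.
- finder.find_in(target, camera): "point" ([x, y, z] in m, in world coordinates, good to about 4 mm: the middle of the surface that is visible of it).
- finder.masks_of(target, camera): "region" (420x560 bool, what is visible of it).
The state is a dict: "time_s": time; "qpos": joint angles; "joint_vel": joint speeds; "tau": joint torques, N m; "ee_pos": TCP position; "eef_rot": TCP orientation; "force": force on the tool from outside, world axes, zero at the start; "moment": the same for the moment, N m; "grip_width": finger opening in m; "grip_force": force on a finger pad.
Only numpy, scipy, OpenCV 4.12 (cv2) and the standard library are available. Lean on these libraries where they do the work, as an engineer would, in place of code of your own. Each camera call takes 0.05 s, during which the arm holds its last target. There are 200 camera calls.

### The job

Push the loose plug-in relay down into the empty socket of the test adapter, against its contact springs, until it is fully home on the socket floor, while the adapter still rests on its loading nest. Then take the loaded adapter by its bar handle, lift it off the nest's two guide pins, always keeping it level, and finish while holding it level and still over the nest, raised at least 10 cm, ready to be handed over. Leave the heat sink, the block battery and the small motor on the bench where they are.

Things in the scene. Friction and masses are not known exactly. Their poses are not given: they have to be found in the camera images.
- relay: The loose plug-in relay, standing upright on the bench among other small parts: clear case on a black base, 27 (own x) x 21 (own y) x 34 mm high, 30 g. Origin at the centre of its underside, z up. Its yaw varies; either way round fits the socket. Grip it across the 21 mm width, close to its top, as the socket takes its lower 10 mm.
- adapter: Test adapter: grey metal plate 104 (own x) x 200 (own y) x 6 mm, about 0.4 kg, level on the nest. Origin: centre of the plate's underside, 26 mm above the bench. Bar handle along y over the middle. At y +60 mm a socket with a relay fixed in it, at y -60 mm the same socket empty; sockets 35 (x) x 45 (y) mm, rims 19 mm above the origin. Loaded, it balances under the handle's middle.
- socket_floor (a point): Centre of the empty recess's floor, at 0, -60, 9 mm in the adapter's frame. Recess 24 mm along adapter x, 30 along y, 10 deep, mouth flared 2.5 mm: the relay's x goes along the adapter's y, 1.5 mm play a side. Copper leaf springs at the y ends bulge 2.3 mm each into it and yield; pushing past the bulges takes 3 to 6 N. Home, its underside is at this point, its top 24 mm above the rim.
- handle: The adapter's steel bar handle, fixed to it: a straight flat-sided bar 86 mm long (along the adapter's y), 12 mm wide, 14 mm high, on two posts. Origin on the plate's top below the bar's middle, 6 mm above the adapter's origin; the bar spans 38 to 52 mm above this origin. Grip it across its 12 mm width at its middle.
- nest: Loading nest, fixed on the bench: dark base 124 (own x) x 220 (own y) mm, origin at its centre on the bench. The adapter rests on it, its origin 26 mm above the nest's, axes alike. Two steel pins of 10 mm diameter with tapered noses at x -36, y +88 and x +36, y -88 mm stand in 12 mm holes of the adapter; tips 17 mm above the adapter's underside.
- heat_sink: A finned aluminium heat sink, 24 x 36 x 22 mm, on the bench; not needed. Origin at the centre of its underside.
- block_battery: A block battery lying on the bench, 52 x 27 x 18 mm; not needed. Origin at the centre of its underside.
- dc_motor: A small DC motor lying on the bench, 28 x 62 x 21 mm; not needed. Origin at the centre of its underside.
Things that resemble listed ones, but are neither listed nor needed, are in the scene too. Leave any blue look-alike of the relay alone.

How it is judged:
By the outcome, as a careful person would: the job done as asked, in the order asked, and still so for the second after the job is handed in, while the arm keeps its last pose, push and grip.
It also fails if it takes over 48 s, if anything falls off the work surface, if the arm or the gripper's body presses on something with over 40 N, if the wrist force passes 120 N, or if a joint passes its speed limit or range.

## Working session

There is one attempt and no reset: what is moved stays moved. The work goes in short steps, Python scripts to look and compute and a tool call to move; the robot and the scene stay as the last step left them, time stands still between calls to the robot, and variables do not carry over. Pictures are saved under pics/ and viewed, at most 10 in all, crops included, and the job is handed in when it is done.

Besides the shell and the picture viewer there is one more tool, called as a command line: name --argument value ..., lists and objects as JSON in quotes. jog_arm: Moves the arm, as the interface text tells. Its arguments: {"type":"object","properties":{"rows":{"type":"array","items":{"type":"object","properties":{"gripper":{"type":"number"},"slide":{"type":"array","items":{"type":"number"}},"spin":{"type":"number"}}}},"squeeze":{"type":"number"}},"required":["rows"]}

```bash
mkdir -p pics; ls
cat > h.py <<'E'
import numpy as np, cv2
from station import telemetry, cams, workorder, finder
from scipy.spatial.transform import Rotation as Ro
def pose():
    o=telemetry.get_obs(); return Ro.from_euler('xyz',o['eef_rot']).as_matrix(), np.array(o['ee_pos']), o
def cloud(name):
    R,p,_=pose(); im,d=cams.camera(name); i=cams.camera_info(name); K=np.array(i['camera_matrix'])
    v,u=np.mgrid[:420,:560]; c=np.stack([(u-K[0,2])*d/K[0,0],(v-K[1,2])*d/K[1,1],d],-1)
    if name=='wrist':
        T=np.array(i['tool_from_camera']); w=(c@T[:3,:3].T+T[:3,3])@R.T+p
    else: w=(c-np.array(i['t']))@np.array(i['R'])
    w[d==0]=np.nan
    return im,w
def save(im,n): cv2.imwrite('pics/'+n,im[:,:,::-1])
E
python3 - <<'E'
from h import *
for c in ['top','side']:
    im,w=cloud(c); save(im,c+'0.png'); np.save(c+'0.npy',w)
    for t in ['relay','adapter','socket_floor','handle','heat_sink','block_battery','dc_motor','nest']:
        for r in finder.find_in(t,c)[:4]: print(c,t,np.round(r['point'],3),round(r['confidence'],2))
print(pose()[2])
E
```

```text
pics
top relay [0.379 0.131 0.035] 0.49
top relay [0.488 0.013 0.035] 0.48
top adapter [0.503 0.212 0.033] 0.8
top socket_floor [0.505 0.211 0.028] 0.89
top handle [0.511 0.213 0.086] 0.93
top heat_sink [0.512 0.213 0.086] 0.6
top heat_sink [ 0.552 -0.075  0.015] 0.59
top block_battery [ 0.536 -0.152  0.018] 0.89
top dc_motor [0.571 0.003 0.024] 0.79
top nest [0.473 0.186 0.015] 0.91
top nest [0.508 0.21  0.028] 0.29
side relay [0.381 0.136 0.027] 0.68
side relay [0.489 0.017 0.023] 0.56
side socket_floor [0.506 0.242 0.031] 0.77
side handle [0.511 0.212 0.077] 0.76
side heat_sink [ 0.548 -0.056  0.02 ] 0.71
side heat_sink [ 0.534 -0.149  0.014] 0.21
side block_battery [ 0.536 -0.15   0.013] 0.69
side block_battery [0.49  0.018 0.024] 0.16
side dc_motor [0.574 0.01  0.023] 0.73
side dc_motor [0.472 0.302 0.012] 0.38
side nest [0.471 0.304 0.01 ] 0.97
side nest [ 0.535 -0.149  0.013] 0.51
{'time_s': 0.9, 'qpos': array([-1.40760652e+00,  2.99890853e-01,  1.52098753e+00,  4.82074951e-05,
        1.32069817e+00, -6.65823648e-02]), 'joint_vel': array([-8.44809551e-04,  2.18849982e-05,  9.71537329e-05, -1.39707184e-03,
       -3.20916246e-04, -9.86057893e-04]), 'tau': array([ 3.16970099e-04, -5.31650162e+01, -3.52919805e+01,  7.08515849e-02,
        2.13035935e-02, -1.93172735e-05]), 'ee_pos': array([ 0.12527435, -0.53553595,  0.40465588]), 'eef_rot': array([ 3.14157349e+00, -4.55335534e-05,  2.29760241e-01]), 'force': array([ 0.44683201, -0.54410073, -0.07510859]), 'moment': array([0.03383264, 0.06221718, 0.00217491]), 'grip_force': 0.0, 'grip_width': 0.09385490203293029}
```

View pics/top0.png

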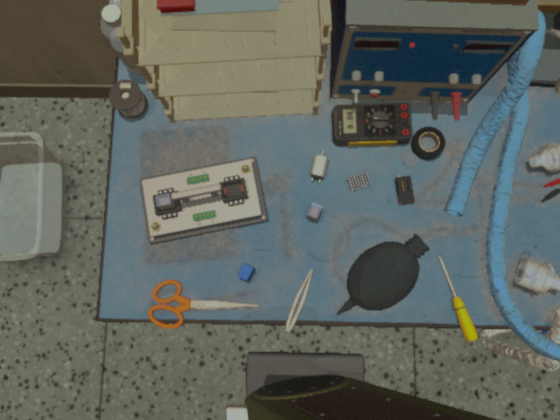

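View pics/side0.png

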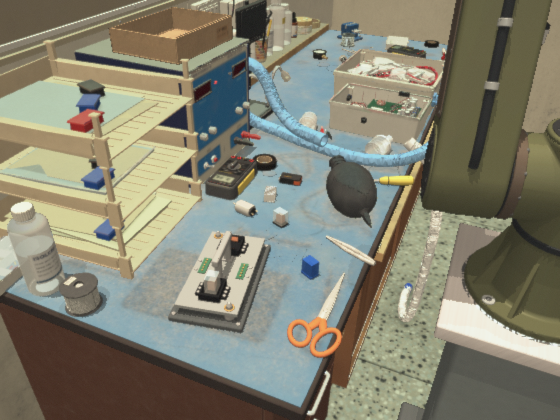

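The top view shows the shape of the task. Relay candidates are the clear/grey one at top (315,212) and the blue look-alike at top (247,272). The relay fixed in the adapter at (164,201) and the white-ended motor at (318,165) could also be mistaken for it. I choose the clear/grey one at (315,212), about (0.488, 0.013). The empty black socket is at (235,190).

```bash
cat >> h.py <<'E'
def to(x,y,z,yaw=None):
    "slide and spin, tool axes, from the current measured pose"
    R,p,o=pose(); s=R.T@(np.array([x,y,z])-p)
    sp=None if yaw is None else -((yaw-o['eef_rot'][2]+np.pi/2)%np.pi-np.pi/2)
    print('slide',np.round(s,4),'spin',sp, 'yaw',o['eef_rot'][2],'p',np.round(p,4),'F',np.round(o['force'],1),'t',o['time_s'])
E
python3 - <<'E'
from h import *
print(np.round(cams.camera_info('wrist')['tool_from_camera'],3), np.round(cams.camera_info('wrist')['camera_matrix'],0))
w=np.load('top0.npy')
def rect(m):
    P=w[m][:,:2].astype(np.float32); r=cv2.minAreaRect(P*1000); print(len(P),r)
z=w[...,2];X=w[...,0];Y=w[...,1]
rect((z>.02)&(z<.05)&(abs(X-.488)<.03)&(abs(Y-.013)<.03))
rect((z>.012)&(z<.06)&(abs(X-.503)<.12)&(abs(Y-.212)<.13))
rect((z>.07)&(z<.1)&(abs(X-.51)<.06)&(abs(Y-.212)<.06))
to(.44,.06,.42)
E
```

```text
[[-0.    -0.967 -0.256  0.074]
 [ 1.    -0.001  0.002  0.   ]
 [-0.002 -0.256  0.967  0.02 ]
 [ 0.     0.     0.     1.   ]] [[340.   0. 277.]
 [  0. 340. 210.]
 [  0.   0.   1.]]
170 ((491.2209777832031, 9.108449935913086), (19.450803756713867, 26.57952117919922), 69.18965911865234)
6391 ((471.05914306640625, 203.82835388183594), (207.2356719970703, 218.07754516601562), 12.017504692077637)
419 ((510.16796875, 221.39019775390625), (15.53877067565918, 104.26699829101562), 13.285507202148438)
slide [ 0.4421 -0.5082 -0.0153] spin None yaw 0.2297602414926534 p [ 0.1253 -0.5355  0.4047] F [ 0.4 -0.5 -0.1] t 0.9
```

jog_arm --rows '[{"gripper":0.094,"slide":[0.45,-0.496,-0.015],"spin":-2.55},{"gripper":0.094,"slide":[0.45,-0.496,-0.015],"spin":-2.55},{"gripper":0.094,"slide":[0.45,-0.496,-0.015],"spin":-2.55},{"gripper":0.094,"slide":[0.45,-0.496,-0.015],"spin":-2.55},{"gripper":0.094,"slide":[0.45,-0.496,-0.015],"spin":-2.55},{"gripper":0.094,"slide":[0.45,-0.496,-0.015],"spin":-2.55},{"gripper":0.094,"slide":[0.45,-0.496,-0.015],"spin":-2.55},{"gripper":0.094,"slide":[0.45,-0.496,-0.015],"spin":-2.55}]'

```text
time_s: 1.7
ee_pos: [0.3197, -0.184, 0.414]
eef_rot: [3.141, 0.0, 1.435]
force: [1.8, -1.4, 0.0]
grip_width: 0.0945
grip_force: 0.0
```

```bash
python3 -c "
from h import *
to(.45,.05,.42,2.78);print(pose()[2]['qpos'])"
```

```text
slide [ 0.2494  0.0975 -0.006 ] spin -1.3445176823212281 yaw 1.4354823176787717 p [ 0.3197 -0.184   0.414 ] F [ 1.8 -1.4  0. ] t 1.7
[-6.21593878e-01 -1.28174954e-01  1.96352598e+00  3.47274520e-05
  1.30513718e+00 -4.86289209e-01]
```

jog_arm --rows '[{"gripper":0.094,"slide":[0.25,0.098,-0.006],"spin":-1.345},{"gripper":0.094,"slide":[0.25,0.098,-0.006],"spin":-1.345},{"gripper":0.094,"slide":[0.25,0.098,-0.006],"spin":-1.345},{"gripper":0.094,"slide":[0.25,0.098,-0.006],"spin":-1.345},{"gripper":0.094,"slide":[0.25,0.098,-0.006],"spin":-1.345},{"gripper":0.094,"slide":[0.25,0.098,-0.006],"spin":-1.345},{"gripper":0.094,"slide":[0.25,0.098,-0.006],"spin":-1.345},{"gripper":0.094,"slide":[0.25,0.098,-0.006],"spin":-1.345}]'

```text
time_s: 2.5
ee_pos: [0.4518, 0.0486, 0.4194]
eef_rot: [-3.141, -0.0, 2.637]
force: [-0.2, 0.7, -1.4]
grip_width: 0.0943
grip_force: 0.0
```

jog_arm --rows '[{"gripper":0.094,"slide":[0,0,0],"spin":-0.03},{"gripper":0.094,"slide":[0,0,0],"spin":0},{"gripper":0.094,"slide":[0,0,0],"spin":0}]'

```text
time_s: 2.8
ee_pos: [0.4516, 0.0477, 0.4197]
eef_rot: [3.141, 0.0, 2.624]
force: [-0.8, 0.4, 0.7]
grip_width: 0.0939
grip_force: 0.0
```

Run:
```python
from h import *
im,w=cloud('wrist'); save(im,'w1.png'); np.save('w1.npy',w)
for t in ['relay','adapter','socket_floor','handle']:
    for r in finder.find_in(t,'wrist')[:3]: print(t,np.round(r['point'],3),round(r['confidence'],2))
to(.45,.05,.42,2.78)
z=w[...,2];X=w[...,0];Y=w[...,1]
def rect(m):
    P=w[m]; r=cv2.minAreaRect((P[:,:2]*1000).astype(np.float32)); print(len(P),np.round(np.median(P,0),4),r)
rect((z>.025)&(z<.05)&(abs(X-.488)<.03)&(abs(Y-.013)<.03))
rect((z>.07)&(z<.1)&(abs(X-.51)<.06)&(abs(Y-.212)<.07))
```

```text
relay [0.487 0.01  0.034] 0.83
relay [0.382 0.127 0.03 ] 0.82
adapter [0.506 0.22  0.03 ] 0.68
socket_floor [0.502 0.223 0.03 ] 0.58
handle [0.509 0.214 0.079] 0.79
slide [ 0.0025  0.0012 -0.0004] spin -0.15122198306481804 yaw 2.6287780169351818 p [0.4516 0.0477 0.4196] F [ 0.5 -0.2  1.1] t 3.05
403 [0.4906 0.0104 0.0341] ((491.8376159667969, 9.635969161987305), (19.478126525878906, 25.461332321166992), 68.9150161743164)
1566 [0.5111 0.214  0.083 ] ((510.24090576171875, 226.3365478515625), (15.142481803894043, 113.5044174194336), 13.60224437713623)
```

View pics/w1.png

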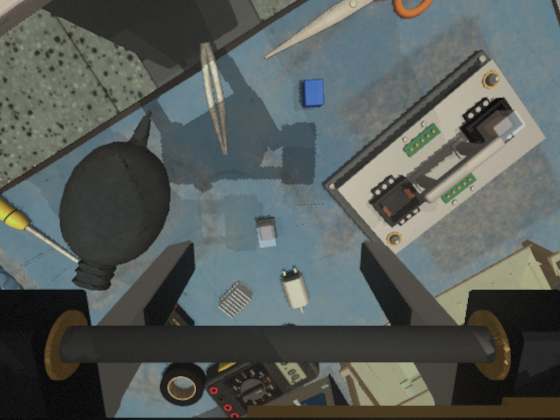

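Run:
```python
from h import *
to(.4915,.0098,.30,2.774)
im=cv2.imread('pics/w1.png'); cv2.imwrite('pics/crop1.png',cv2.resize(im[190:270,215:315],None,fx=6,fy=6,interpolation=3))
```

```text
slide [-0.0534 -0.0135  0.1196] spin -0.14522198306481826 yaw 2.6287780169351818 p [0.4516 0.0477 0.4196] F [ 0.5 -0.2  1.1] t 3.05
```

View pics/crop1.png

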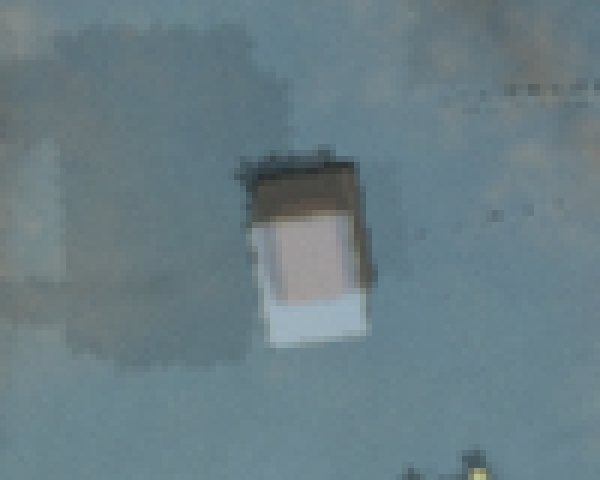

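The crop shows a clear case on a dark base at about wrist pixel (266,231), with its long side along the image vertical. It is not blue, so this is the relay. Next I hover closer.

jog_arm --rows '[{"gripper":0.055,"slide":[-0.0534,-0.0135,0.05],"spin":-0.145},{"gripper":0.055,"slide":[-0.0534,-0.0135,0.1],"spin":-0.145},{"gripper":0.055,"slide":[-0.0534,-0.0135,0.12],"spin":-0.145},{"gripper":0.055,"slide":[-0.0534,-0.0135,0.12],"spin":-0.145},{"gripper":0.055,"slide":[-0.0534,-0.0135,0.12],"spin":-0.145},{"gripper":0.055,"slide":[-0.0534,-0.0135,0.12],"spin":-0.145},{"gripper":0.055,"slide":[-0.0534,-0.0135,0.12],"spin":-0.145}]'

```text
time_s: 3.75
ee_pos: [0.4917, 0.0101, 0.3017]
eef_rot: [3.141, 0.003, 2.775]
force: [-0.1, 0.3, 0.2]
grip_width: 0.0551
grip_force: 0.0
```

Run:
```python
from h import *
im,w=cloud('wrist'); save(im,'w2.png'); np.save('w2.npy',w)
z=w[...,2];X=w[...,0];Y=w[...,1]
m=(z>.03)&(z<.038)&(abs(X-.491)<.03)&(abs(Y-.01)<.03)
P=w[m]; r=cv2.minAreaRect((P[:,:2]*1000).astype(np.float32)); print(len(P),np.round(np.median(P,0),4),r)
to(*(np.array(r[0])/1000),.20,2.774)
```

```text
823 [0.4908 0.0101 0.0341] ((491.50732421875, 9.888605117797852), (19.31977653503418, 25.114408493041992), 69.35871124267578)
slide [ 0.0003 -0.0004  0.1013] spin 0.0010887110268948952 yaw 2.775088711026895 p [0.4917 0.0101 0.3013] F [0.4 0.5 0.7] t 3.8
```

View pics/w2.png

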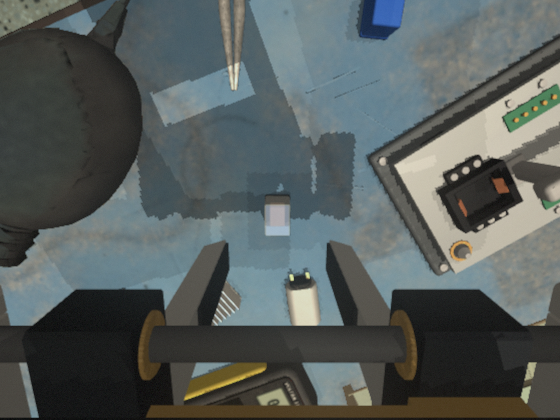

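The view shows the relay at (277,215), centred between the fingers. Its measured top is 34 mm and its footprint agrees with the description. I grip it with the grasp point about 33 mm up.

jog_arm --rows '[{"gripper":0.055,"slide":[0.0,0.0,0.04],"spin":-0.003},{"gripper":0.055,"slide":[0.0,0.0,0.07],"spin":-0.003},{"gripper":0.055,"slide":[0.0,0.0,0.088],"spin":-0.003},{"gripper":0.055,"slide":[0.0,0.0,0.088],"spin":-0.003},{"gripper":0.055,"slide":[0.0,0.0,0.088],"spin":-0.003},{"gripper":0.055,"slide":[0.0,0.0,0.088],"spin":-0.003}]'

```text
time_s: 4.4
ee_pos: [0.492, 0.0099, 0.2132]
eef_rot: [3.141, 0.002, 2.778]
force: [-0.9, 0.4, -0.4]
grip_width: 0.055
grip_force: 0.0
```

jog_arm --rows '[{"gripper":0.03,"slide":[0,0,0],"spin":0},{"gripper":0.015,"slide":[0,0,0],"spin":0},{"gripper":0.01,"slide":[0,0,0],"spin":0},{"gripper":0.01,"slide":[0,0,0],"spin":0},{"gripper":0.01,"slide":[0,0,0],"spin":0},{"gripper":0.01,"slide":[0,0,0],"spin":0},{"gripper":0.01,"slide":[0,0,0],"spin":0},{"gripper":0.01,"slide":[0,0,0],"spin":0}]' --squeeze 25

```text
time_s: 5.2
ee_pos: [0.4916, 0.0099, 0.2117]
eef_rot: [3.142, 0.0, 2.778]
force: [-1.2, 0.1, 3.0]
grip_width: 0.0208
grip_force: 25.0
```

jog_arm --rows '[{"gripper":0.01,"slide":[0.0,0.0,-0.03],"spin":0},{"gripper":0.01,"slide":[0.0,0.0,-0.07],"spin":0},{"gripper":0.01,"slide":[0.002,0.03,-0.11],"spin":0.15},{"gripper":0.01,"slide":[0.004,0.07,-0.145],"spin":0.3},{"gripper":0.01,"slide":[0.007,0.11,-0.148],"spin":0.45},{"gripper":0.01,"slide":[0.007,0.126,-0.148],"spin":0.6},{"gripper":0.01,"slide":[0.007,0.126,-0.148],"spin":0.75},{"gripper":0.01,"slide":[0.007,0.126,-0.148],"spin":0.9}]'

```text
time_s: 6.0
ee_pos: [0.5299, 0.1308, 0.3593]
eef_rot: [-3.141, -0.0, 1.876]
force: [-0.1, -0.3, 0.2]
grip_width: 0.0209
grip_force: 25.0
```

jog_arm --rows '[{"gripper":0.01,"slide":[0,0,0],"spin":0.075},{"gripper":0.01,"slide":[0,0,0],"spin":0.075},{"gripper":0.01,"slide":[0,0,0],"spin":0.075},{"gripper":0.01,"slide":[0,0,0],"spin":0.075}]'

```text
time_s: 6.4
ee_pos: [0.5298, 0.1301, 0.3595]
eef_rot: [-3.141, 0.0, 1.808]
force: [-0.7, 0.1, -0.7]
grip_width: 0.0208
grip_force: 25.0
```

Run:
```python
from h import *
im,w=cloud('wrist'); save(im,'w3.png'); np.save('w3.npy',w)
_,p,o=pose(); print(p,o['eef_rot'],o['time_s'],o['grip_width'],o['force'])
z=w[...,2];X=w[...,0];Y=w[...,1]
def rect(n,m):
    P=w[m]; r=cv2.minAreaRect((P[:,:2]*1000).astype(np.float32)); print(n,len(P),np.round(np.median(P,0),4),r)
A=np.deg2rad(13.4); c=np.array([.511,.214])
lx=(X-c[0])*np.cos(A)+(Y-c[1])*np.sin(A); ly=-(X-c[0])*np.sin(A)+(Y-c[1])*np.cos(A)
rect('bar',(z>.079)&(z<.09)&(abs(lx)<.03)&(abs(ly)<.06))
rect('plate',(z>.027)&(z<.037)&(abs(lx)<.062)&(abs(ly)<.12))
rect('rim',(z>.041)&(z<.05)&(abs(lx)<.03)&(abs(ly+.06)<.033))
```

```text
[0.52985452 0.13007518 0.3595628 ] [-3.14151855e+00  4.75112438e-06  1.80730254e+00] 6.45 0.020752791109825152 [0.32711936 0.04157025 0.18457092]
bar 2024 [0.5127 0.2158 0.0836] ((513.142333984375, 213.4925537109375), (11.993917465209961, 85.59166717529297), 12.182467460632324)
plate 19835 [0.5195 0.21   0.0322] ((515.029541015625, 204.97775268554688), (104.30912017822266, 184.35858154296875), 12.18771743774414)
rim 989 [0.5291 0.1486 0.0448] ((525.952392578125, 154.25111389160156), (34.98564529418945, 45.0973014831543), 12.007615089416504)
```

View pics/w3.png

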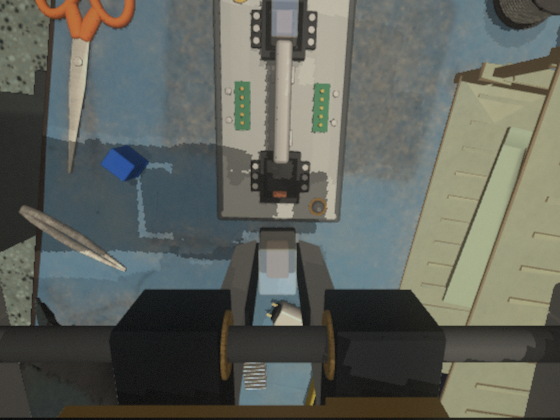

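The view shows the relay held upright at (278,255) and the empty socket at (280,175). Bar, rim and plate sizes all match what was given. Next I check the held relay in the tool frame, to cancel calibration bias.

Run:
```python
from h import *
w=np.load('w3.npy'); R,p,o=pose()
q=(w-p)@R  # tool coords
for a,b in [(.177,.182),(.182,.19),(.19,.197),(.2,.205),(.205,.211)]:
    m=(q[...,2]>a)&(q[...,2]<b)&(abs(q[...,1])<.03)&(abs(q[...,0])<.03)
    P=q[m]
    if len(P): print(a,b,len(P),'x',np.round(np.percentile(P[:,0],[0,5,50,95,100]),4),'y',np.round(np.percentile(P[:,1],[0,2,50,98,100]),4))
to(.5259,.1545,.30,np.deg2rad(102.1))
```

```text
0.177 0.182 1748 x [-0.0133 -0.0113  0.0025  0.0117  0.0125] y [-0.0228 -0.0184 -0.0006  0.0177  0.0221]
0.182 0.19 516 x [-0.0082 -0.0015  0.0091  0.0123  0.0126] y [-0.0228 -0.0218 -0.0001  0.0207  0.0219]
0.19 0.197 312 x [0.0058 0.0073 0.0114 0.0123 0.0125] y [-0.0215 -0.0188 -0.0006  0.0187  0.0213]
0.2 0.205 102 x [0.0106 0.0118 0.0121 0.0124 0.0126] y [-0.0103 -0.0097 -0.0001  0.0091  0.0097]
0.205 0.211 143 x [0.0105 0.0117 0.0124 0.0128 0.013 ] y [-0.0106 -0.0104 -0.0006  0.0098  0.0099]
slide [0.0247 0.0019 0.0596] spin 0.025321372371464257 yaw 1.8073025386576747 p [0.5299 0.1301 0.3596] F [0.3 0.  0.2] t 6.45
```

jog_arm --rows '[{"gripper":0.01,"slide":[0.025,0.0022,0.0],"spin":0.025},{"gripper":0.01,"slide":[0.025,0.0022,0.04],"spin":0.025},{"gripper":0.01,"slide":[0.025,0.0022,0.075],"spin":0.025},{"gripper":0.01,"slide":[0.025,0.0022,0.095],"spin":0.025},{"gripper":0.01,"slide":[0.025,0.0022,0.097],"spin":0.025},{"gripper":0.01,"slide":[0.025,0.0022,0.097],"spin":0.025},{"gripper":0.01,"slide":[0.025,0.0022,0.097],"spin":0.025},{"gripper":0.01,"slide":[0.025,0.0022,0.097],"spin":0.025}]'

```text
time_s: 7.25
ee_pos: [0.5264, 0.155, 0.2639]
eef_rot: [3.139, -0.0, 1.781]
force: [-0.4, 0.8, 0.3]
grip_width: 0.0208
grip_force: 25.0
```

Run:
```python
from h import *
im,w=cloud('wrist'); np.save('w4.npy',w)
R,p,o=pose(); z=w[...,2];X=w[...,0];Y=w[...,1]
A=np.deg2rad(12.1); c=np.array([.5131,.2135])
lx=(X-c[0])*np.cos(A)+(Y-c[1])*np.sin(A); ly=-(X-c[0])*np.sin(A)+(Y-c[1])*np.cos(A)
for n,m in [('bar',(z>.079)&(z<.09)&(abs(lx)<.03)&(abs(ly)<.06)),('rim',(z>.041)&(z<.0475)&(abs(lx)<.03)&(abs(ly+.06)<.035))]:
    P=w[m]; print(n,len(P),np.round(np.median(P,0),4),cv2.minAreaRect((P[:,:2]*1000).astype(np.float32)))
    print('  lx',np.percentile(lx[m],[1,99]),'ly',np.percentile(ly[m],[1,99]))
q=(w-p)@R
m=(q[...,2]>.2)&(q[...,2]<.2105)&(abs(q[...,1])<.014)&(abs(q[...,0])<.018)
print('relay x',np.percentile(q[m][:,0],[5,50,95]),'y',np.percentile(q[m][:,1],[2,98]))
to(.5259,.1545,.2567,np.deg2rad(102.1)); save(im[150:420,130:430],'w4.png')
```

```text
bar 6132 [0.5144 0.2043 0.0839] ((508.42578125, 201.52090454101562), (44.14371109008789, 103.32440185546875), 23.067960739135742)
  lx [-0.01799216  0.01951577] ly [-0.05924674  0.04126273]
rim 784 [0.5285 0.1693 0.0448] ((523.5524291992188, 165.31265258789062), (34.88859558105469, 23.990171432495117), 11.277657508850098)
  lx [-0.01724968  0.01726988] ly [-0.05943759 -0.03756436]
relay x [0.0111384  0.01221262 0.0127955 ] y [-0.01028419  0.00999035]
slide [-0.0004 -0.0005  0.007 ] spin -0.0010191663926149008 yaw 1.7809619998935955 p [0.5263 0.155  0.2637] F [-0.2  0.3  0.3] t 7.3
```

View pics/w4.png

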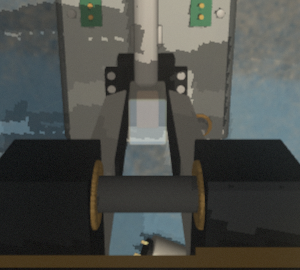

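Aligned within 0.5 mm of the socket. I now push down slowly.

jog_arm --rows '[{"gripper":0.01,"slide":[0.0,-0.0005,0.004],"spin":0},{"gripper":0.01,"slide":[0.0,-0.0005,0.007],"spin":0},{"gripper":0.01,"slide":[0.0,-0.0005,0.009],"spin":0},{"gripper":0.01,"slide":[0.0,-0.0005,0.011],"spin":0},{"gripper":0.01,"slide":[0.0,-0.0005,0.012],"spin":0},{"gripper":0.01,"slide":[0.0,-0.0005,0.012],"spin":0}]'

```text
time_s: 7.9
ee_pos: [0.5258, 0.1549, 0.2508]
eef_rot: [3.141, -0.0, 1.781]
force: [-0.3, 2.0, 2.3]
grip_width: 0.0205
grip_force: 25.0
```

jog_arm --rows '[{"gripper":0.01,"slide":[0,0,0.001],"spin":0},{"gripper":0.01,"slide":[0,0,0.002],"spin":0},{"gripper":0.01,"slide":[0,0,0.003],"spin":0},{"gripper":0.01,"slide":[0,0,0.004],"spin":0},{"gripper":0.01,"slide":[0,0,0.0045],"spin":0},{"gripper":0.01,"slide":[0,0,0.0045],"spin":0},{"gripper":0.01,"slide":[0,0,0.0045],"spin":0}]'

```text
time_s: 8.6
ee_pos: [0.5256, 0.1549, 0.2466]
eef_rot: [-3.142, -0.0, 1.781]
force: [-3.1, -0.3, 9.1]
grip_width: 0.0209
grip_force: 25.0
```

jog_arm --rows '[{"gripper":0.01,"slide":[0,0,0.001],"spin":0},{"gripper":0.01,"slide":[0,0,0.001],"spin":0},{"gripper":0.01,"slide":[0,0,0.001],"spin":0}]'

```text
time_s: 8.9
ee_pos: [0.5256, 0.1549, 0.2466]
eef_rot: [3.141, 0.0, 1.781]
force: [-9.7, -0.1, 22.3]
grip_width: 0.0208
grip_force: 25.0
```

jog_arm --rows '[{"gripper":0.01,"slide":[0,0,0.001],"spin":0},{"gripper":0.01,"slide":[0,0,0.001],"spin":0},{"gripper":0.01,"slide":[0,0,0.001],"spin":0}]'

```text
time_s: 9.2
ee_pos: [0.5256, 0.1549, 0.2465]
eef_rot: [3.141, 0.0, 1.781]
force: [-14.3, -2.6, 33.5]
grip_width: 0.0209
grip_force: 25.0
```

Force rises with no further travel at the predicted home height, so the relay should be home. I release, rise and check.

jog_arm --rows '[{"gripper":0.01,"slide":[0,0,-0.0016],"spin":0},{"gripper":0.03,"slide":[0,0,-0.0016],"spin":0},{"gripper":0.045,"slide":[0,0,-0.0016],"spin":0},{"gripper":0.045,"slide":[0,0,-0.0016],"spin":0},{"gripper":0.045,"slide":[0,0,-0.0016],"spin":0},{"gripper":0.045,"slide":[0,0,-0.04],"spin":0},{"gripper":0.045,"slide":[0,0,-0.08],"spin":0},{"gripper":0.045,"slide":[-0.03,0,-0.11],"spin":0}]'

```text
time_s: 10.0
ee_pos: [0.5316, 0.127, 0.3563]
eef_rot: [3.14, -0.0, 1.784]
force: [0.1, -0.5, -1.2]
grip_width: 0.0451
grip_force: 0.0
```

jog_arm --rows '[{"gripper":0.045,"slide":[-0.02,0,0],"spin":0},{"gripper":0.045,"slide":[-0.02,0,0],"spin":0},{"gripper":0.045,"slide":[-0.02,0,0],"spin":0}]'

```text
time_s: 10.3
ee_pos: [0.536, 0.106, 0.3535]
eef_rot: [-3.141, -0.0, 1.78]
force: [1.0, -0.2, -0.9]
grip_width: 0.0449
grip_force: 0.0
```

Run:
```python
from h import *
im,w=cloud('wrist'); np.save('w5.npy',w); save(im,'w5.png')
R,p,o=pose(); z=w[...,2];X=w[...,0];Y=w[...,1]
A=np.deg2rad(12.1); c=np.array([.5131,.2135])
lx=(X-c[0])*np.cos(A)+(Y-c[1])*np.sin(A); ly=-(X-c[0])*np.sin(A)+(Y-c[1])*np.cos(A)
for n,m in [('bar',(z>.079)&(z<.09)&(abs(lx)<.03)&(abs(ly)<.06)),('relay',(z>.055)&(z<.08)&(abs(lx)<.02)&(ly<-.045)&(ly>-.085)),('relayfixed',(z>.055)&(z<.08)&(abs(lx)<.02)&(ly>.045)&(ly<.085)),('plate',(z>.027)&(z<.037)&(abs(lx)<.062)&(abs(ly)<.12))]:
    P=w[m]
    if len(P): print(n,len(P),np.round(np.median(P,0),4),cv2.minAreaRect((P[:,:2]*1000).astype(np.float32)),np.percentile(P[:,2],[50,95]))
m=(z>.055)&(z<.08)&(abs(lx)<.009)&(ly<-.05)&(ly>-.07)
a=np.linalg.lstsq(np.c_[lx[m],ly[m],np.ones(m.sum())],z[m],rcond=None)[0]; print('tilt/height',a)
to(.5131,.2135,.30,np.deg2rad(102.1))
```

```text
bar 2234 [0.5129 0.2146 0.0837] ((513.4754638671875, 212.12950134277344), (12.000021934509277, 83.4073257446289), 12.16396427154541) [0.08368887 0.08497862]
relay 844 [0.5256 0.1545 0.0691] ((525.609619140625, 154.21096801757812), (18.80495834350586, 25.297252655029297), 12.25773811340332) [0.06910959 0.07024964]
relayfixed 29 [0.497  0.2581 0.0583] ((503.3218688964844, 259.189697265625), (18.939746856689453, 1.0309172868728638), 12.499448776245117) [0.05827219 0.06131946]
plate 18277 [0.5192 0.2021 0.0322] ((517.90380859375, 191.82351684570312), (104.43144226074219, 156.41787719726562), 12.170504570007324) [0.03221109 0.0348551 ]
tilt/height [ 0.00064927 -0.00823374  0.06873883]
slide [1.095e-01 1.000e-04 5.340e-02] spin -0.0011466073560566503 yaw 1.7808345589301537 p [0.5359 0.1064 0.3534] F [ 0.4  0.1 -0.2] t 10.35
```

View pics/w5.png

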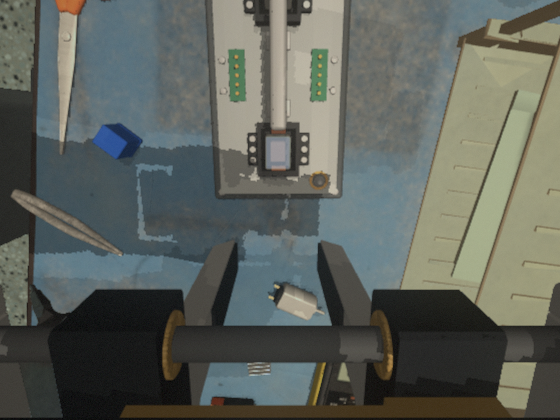

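The view shows the relay seated in the socket at (277,153). Its top is at 69.1 mm (expected 69.0), it is level, and it is centred within 0.5 mm. Now the handle.

jog_arm --rows '[{"gripper":0.045,"slide":[0.045,0,0],"spin":0},{"gripper":0.045,"slide":[0.09,0,0],"spin":0},{"gripper":0.045,"slide":[0.1093,0,0.02],"spin":0},{"gripper":0.045,"slide":[0.1093,0,0.05],"spin":0},{"gripper":0.045,"slide":[0.1093,0,0.08],"spin":0},{"gripper":0.045,"slide":[0.1093,0,0.0964],"spin":0},{"gripper":0.045,"slide":[0.1093,0,0.0964],"spin":0},{"gripper":0.045,"slide":[0.1093,0,0.0964],"spin":0}]'

```text
time_s: 11.15
ee_pos: [0.5132, 0.2135, 0.2579]
eef_rot: [-3.141, -0.0, 1.782]
force: [0.6, 0.5, 0.4]
grip_width: 0.0449
grip_force: 0.0
```

jog_arm --rows '[{"gripper":0.045,"slide":[0,0,0],"spin":0},{"gripper":0.045,"slide":[0,0,0],"spin":0}]'

```text
time_s: 11.35
ee_pos: [0.5134, 0.213, 0.2587]
eef_rot: [3.14, -0.0, 1.781]
force: [-0.8, -0.1, -0.0]
grip_width: 0.0449
grip_force: 0.0
```

```bash
python3 -c "
from h import *
to(.5131,.2133,.257,np.deg2rad(102.15))"
```

```text
slide [ 0.0003 -0.0003  0.0017] spin -0.001912283655225 yaw 1.7809415472569827 p [0.5134 0.213  0.2587] F [-0.8 -0.1 -0. ] t 11.35
```

Good; close on the bar.

jog_arm --rows '[{"gripper":0.03,"slide":[0.0003,-0.0003,0.0015],"spin":0},{"gripper":0.015,"slide":[0.0003,-0.0003,0.0015],"spin":0},{"gripper":0.005,"slide":[0.0003,-0.0003,0.0015],"spin":0},{"gripper":0.005,"slide":[0.0003,-0.0003,0.0015],"spin":0},{"gripper":0.005,"slide":[0.0003,-0.0003,0.0015],"spin":0},{"gripper":0.005,"slide":[0.0003,-0.0003,0.0015],"spin":0},{"gripper":0.005,"slide":[0.0003,-0.0003,0.0015],"spin":0}]' --squeeze 55

```text
time_s: 12.05
ee_pos: [0.513, 0.2131, 0.2563]
eef_rot: [3.141, -0.0, 1.781]
force: [0.8, -0.5, 0.8]
grip_width: 0.0114
grip_force: 55.0
```

jog_arm --rows '[{"gripper":0.005,"slide":[0,0,-0.002],"spin":0},{"gripper":0.005,"slide":[0,0,-0.004],"spin":0},{"gripper":0.005,"slide":[0,0,-0.006],"spin":0},{"gripper":0.005,"slide":[0,0,-0.008],"spin":0},{"gripper":0.005,"slide":[0,0,-0.008],"spin":0}]'

```text
time_s: 12.55
ee_pos: [0.513, 0.2131, 0.2645]
eef_rot: [3.141, -0.0, 1.781]
force: [-0.3, -0.8, -4.7]
grip_width: 0.0114
grip_force: 55.0
```

jog_arm --rows '[{"gripper":0.005,"slide":[0,0,-0.004],"spin":0},{"gripper":0.005,"slide":[0,0,-0.01],"spin":0},{"gripper":0.005,"slide":[0,0,-0.018],"spin":0},{"gripper":0.005,"slide":[0,0,-0.028],"spin":0},{"gripper":0.005,"slide":[0,0,-0.038],"spin":0},{"gripper":0.005,"slide":[0,0,-0.048],"spin":0},{"gripper":0.005,"slide":[0,0,-0.056],"spin":0},{"gripper":0.005,"slide":[0,0,-0.06],"spin":0}]'

```text
time_s: 13.35
ee_pos: [0.513, 0.2131, 0.3253]
eef_rot: [3.14, -0.0, 1.781]
force: [-1.1, -0.4, -4.6]
grip_width: 0.0113
grip_force: 55.0
```

jog_arm --rows '[{"gripper":0.005,"slide":[0,0,-0.006],"spin":0},{"gripper":0.005,"slide":[0,0,-0.016],"spin":0},{"gripper":0.005,"slide":[0,0,-0.026],"spin":0},{"gripper":0.005,"slide":[0,0,-0.036],"spin":0},{"gripper":0.005,"slide":[0,0,-0.046],"spin":0},{"gripper":0.005,"slide":[0,0,-0.052],"spin":0},{"gripper":0.005,"slide":[0,0,-0.055],"spin":0},{"gripper":0.005,"slide":[0,0,-0.055],"spin":0}]'

```text
time_s: 14.15
ee_pos: [0.513, 0.2131, 0.3795]
eef_rot: [3.141, -0.0, 1.781]
force: [0.1, 0.2, -4.2]
grip_width: 0.0114
grip_force: 55.0
```

jog_arm --rows '[{"gripper":0.005,"slide":[0,0,0],"spin":0},{"gripper":0.005,"slide":[0,0,0],"spin":0},{"gripper":0.005,"slide":[0,0,0],"spin":0},{"gripper":0.005,"slide":[0,0,0],"spin":0},{"gripper":0.005,"slide":[0,0,0],"spin":0},{"gripper":0.005,"slide":[0,0,0],"spin":0}]'

```text
time_s: 14.75
ee_pos: [0.513, 0.2131, 0.3792]
eef_rot: [-3.142, -0.0, 1.781]
force: [-1.0, 0.3, -4.5]
grip_width: 0.0115
grip_force: 55.0
```

Run:
```python
from h import *
im,w=cloud('side'); save(im,'s2.png')
R,p,o=pose(); print(p,o['joint_vel'].round(3),o['force'],o['moment'],o['time_s'],o['grip_width'])
_,w=cloud('wrist'); q=(w-p)@R
# plate top in tool coords: bar grasp 77mm above bench, plate top 32 -> tool z 0.225
m=(abs(q[...,2]-.225)<.008)&(abs(q[...,1])<.055)&(abs(q[...,0])<.11)
P=q[m]; a=np.linalg.lstsq(np.c_[P[:,:2],np.ones(len(P))],P[:,2],rcond=None)[0]; print('plate n',len(P),'slopes(deg),z',np.rad2deg(a[:2]),a[2], 'world z',np.median(w[m][:,2]))
```

```text
[0.51296832 0.21306719 0.37917954] [-0.002 -0.002  0.     0.002 -0.    -0.001] [-0.31831438  0.03999355 -4.83225595] [-0.05375285 -0.09747679  0.01721343] 14.8 0.011570849765024066
plate n 26872 slopes(deg),z [0.14879767 0.03769931] 0.22357680376459313 world z 0.15515632087405112
```

View pics/s2.png

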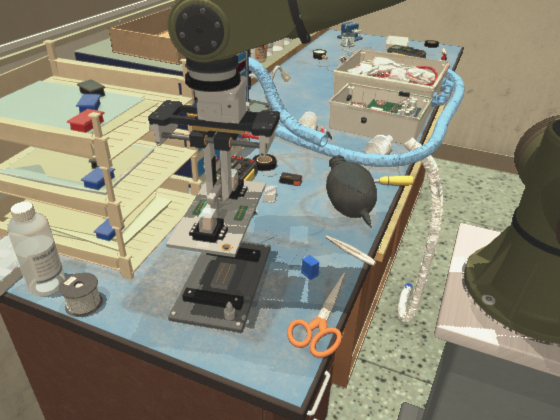

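The adapter is held level (0.15°) over the nest at about side pixel (225,225), raised about 12 cm (plate top 0.155 m, was 0.032 m), and it is still.

```bash
python3 -c "
from h import *
print(workorder.hand_in())"
```

```text
the job is handed in; nothing more can be done
None
```

The relay is fully home in the socket, the loaded adapter is held level and still about 12 cm above the nest, the heat sink, battery and motor were not touched, and the job was handed in at about 15 s.

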